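# Angle the clamp rail past the rod socket into its bay

## Task

Push the loose aluminium rail across the bench into the low three-walled steel bay, angling it past the short round post at the mouth, until the whole rail lies behind the post and along the bay's back wall. Only push it with the fingers: it stays flat on the bench and is never lifted. Leave the bottles, glassware and other loose things where they stand.

Things in the scene. Friction and masses are not known exactly. Their poses are not given: they have to be found in the camera images.
- rail: Loose flat aluminium rail, 240 long (its own y), 32 wide (its own x), 20 high, with two dark grooves along its top; about 0.3 kg, slides on the bench. Origin at the centre of its underside; z up. It starts on the robot's side of the bay, roughly along the mouth, its +y end (the leading end) nearer the post but short of it.
- rail_a (a point): Middle of the rail's +y end face, 10 mm above its underside.
- rail_b (a point): Middle of the rail's -y end face, 10 mm above its underside.
- bay: Fixed storage bay: three steel walls 8 thick and 30 high standing on the bench, no floor of its own (the bench runs through level). Origin on the bench at the centre of the space inside; +x points into the bay (away from the robot), y along it. Inside it is 290 long (y from -145 to +145) and 95 deep (x from -47.5 to +47.5): back wall's face at x = +47.5, end walls at y = +-145, open at the mouth x = -47.5.
- post: Fixed steel rod socket, an upright post 24 in diameter and 55 high, standing at the bay's mouth about 65 short of its +y end wall, so that the clear opening on its -y side is shorter than the rail. Origin at the centre of its foot.
- amber0: Loose brown bottle, 66 diameter, 150 high, standing off the bay's +y end; origin under its centre. Leave alone.
- amber1: As amber0.
- amber2: As amber0.
- dish: Loose white porcelain dish, 72 diameter, 30 high; origin under its centre. Leave alone.
- jar: Loose small white jar, 48 diameter, 55 high; origin under its centre. Leave alone.
- beaker: Loose glass beaker, 68 diameter, 85 high; origin under its centre. Leave alone.
- boss: Loose steel boss-head clamp, 62 long, 22 wide, 26 high; origin under its block. Leave alone.
There are look-alikes about, which are no part of the job. Several things have the shape of the rail; the one meant has the colours described above.

How it is judged:
By the outcome, as a careful person would: the job done as asked, in the order asked, and still so for the second after the job is handed in, with the robot touching nothing.
It also fails if it takes over 72 s, if anything falls off the work surface, if the arm or the gripper's body presses on something with over 40 N, if the wrist force passes 120 N, or if a joint passes its speed limit or range.

## Robot

A 6-joint arm with a two-finger parallel gripper is mounted at the origin on the work surface. World frame = base frame: x ahead of the robot, y to its left, z up, the work surface at z = 0. Lengths are in m, angles in rad, forces in N, time in s.
With the tool pointing down it reaches from about 0.2 to 0.875 m from the base axis. Payload 3.4 kg.
Tool frame: the origin (TCP) lies between the finger pads; the fingertips stand 25 mm ahead of it and the grasp point (between the pads) lies 6 mm ahead of it (r.nose_length is the z of the fingertips in the tool frame, in m); z points along the fingers, x is the direction in which the jaws open and shut, and the axes are right-handed (so a half turn about z gives the same grasp; the last joint's range is limited). The gripper opens to 94 mm and grips with 3 to 60 N. Pads are 16 mm wide; open, the fingers measure 119 mm over their backs; the gripper's body (75 mm by 177 mm) begins 78 mm behind the grasp point.
Start: joints at [1.174, 0.276, 1.505, -0, 1.361, -0.121], TCP at [0.157, 0.553, 0.23] pointing down, gripper open.
Joint ranges: [-2.89, 2.89], [-0.75, 2.08], [0.22, 2.7], [-1.18, 4.32], [0.11, 2.71], [-2.7, 2.7]. Speed limits (rad/s): [2.57, 2.57, 3.14, 3.14, 3.14, 3.14].

## Interface

Orientations are given as a unit quaternion [w, x, y, z].
In Python, from plant import r, gripper_to, inverse_kinematics, vision, models, telemetry gives the robot as it stands. Calls block until the motion is done:
- r.move_to(position, orientation): joint-space move of the TCP to a pose.
- r.move_l(position, rot=None, vel=0.15, guard=None): straight line of the TCP; rot=None keeps the orientation; vel is the mean speed in m/s. With guard (N) it stops when the force on the tool has changed by that much, and returns True; else False.
- r.movej(angles): joint-space move.
- gripper_to(opening, f_grip=None): finger opening in m; f_grip is the grip in N (None keeps the last); returns when the fingers have stopped.
- r.hold(seconds).
- inverse_kinematics(position, orientation): joint angles nearest the present ones, or None.
- vision.snapshot(name): name is "scene" or "side" or "wrist"; returns the picture (400x640x3 uint8, red, green, blue); there is no depth.
- vision.get_calibration(name): a dict with "fx", "fy", "cx", "cy" (pixels), "position" and "orientation" of the camera in the world. Camera axes: x right, y down, z forward; pixel columns grow to the right and rows downward; lengths in m; the calibration is good to about 2 mm. A picture is of the moment at which its call begins: read the wrist's pose just before it. get_calibration takes no time and is no camera call; for the wrist camera it gives the pose at the moment of the call.
A pose or a line that the arm cannot do raises r.PlanningError and nothing moves.
- r.sign_off(): hands the job in, once; it reports no verdict.
Trained networks look in the newest picture that a camera, given by its name, has taken for a name from the list of things; names that differ only in an ending like _2 or _b are one class to them, and where a whole thing is asked for, a point or a joint stands for the part that bears it (a point fixed in the world has none). Each returns a list of dicts, best first, with "score" (0 to 1); they miss things now and then, are a little off and sometimes report something else, mostly with a low value. They report only what shows in the picture. A call takes as long as a camera call. They do not tell look-alikes from the thing itself.
- models.boxes_of(thing, camera): "at" ([x, y, z] in m, in world coordinates, good to about 4 mm: the middle of the surface that is visible of it).
- models.regions_of(thing, camera): "pixels" (400x640 bool, what is visible of it).
- models.mark_of(thing, camera): "at" ([x, y, z] in m, in world coordinates, good to about 4 mm: a listed point, or the origin of a listed thing).
Readings, each from a call of its own:
- telemetry.current_t(): time.
- telemetry.current_joints(): joint angles.
- telemetry.current_dq(): joint speeds.
- telemetry.current_joint_efforts(): joint torques, N m.
- telemetry.current_ee_pos(): TCP position.
- telemetry.current_tool_rot(): TCP orientation.
- telemetry.current_wrist_force(): force on the tool from outside, world axes, zero at the start.
- telemetry.current_torque(): the same for the moment, N m.
- telemetry.current_opening(): finger opening in m.
Only numpy, scipy, OpenCV 4.12 (cv2) and the standard library are available. Lean on these libraries where they do the work, as an engineer would, in place of code of your own. Each camera call takes 0.05 s, during which the arm holds its last target.

## Working session

There is one attempt and no reset: what is moved stays moved. The work goes in short steps, each a Python script; the robot and the scene stay as the last script left them, time stands still between calls to the robot, and variables do not carry over. Pictures are saved under pics/ and viewed, and the job is handed in when it is done.

```bash
ls; mkdir -p pics; python3 - <<'E'
from plant import r, vision, models, telemetry
import cv2, numpy as np
for n in ["scene","side","wrist"]:
    im=vision.snapshot(n); cv2.imwrite(f"pics/{n}0.png",im[:,:,::-1])
    c=vision.get_calibration(n); print(n,c)
    for t in ["rail","rail_a","rail_b","bay","post"]:
        print(n,t,[(np.round(d["at"],3).tolist(),round(d["score"],2)) for d in models.mark_of(t,n)])
print(telemetry.current_t())
E
```

```text
pics
scene {'fx': 366.52810665731647, 'fy': 366.52810665731647, 'cx': 319.4982563648088, 'cy': 202.16367549271334, 'position': array([0.96445096, 0.07747176, 0.75730607]), 'orientation': array([-0.20041403,  0.71449648,  0.64273344, -0.19032268])}
scene rail [([0.335, 0.02, 0.012], 0.92), ([0.317, 0.144, 0.004], 0.81), ([0.298, 0.261, 0.007], 0.8), ([0.359, 0.29, 0.009], 0.8), ([0.497, -0.047, 0.003], 0.78), ([0.286, -0.199, -0.0], 0.78), ([0.422, 0.522, 0.011], 0.77), ([0.397, 0.406, -0.001], 0.72), ([0.518, 0.069, 0.011], 0.69), ([0.477, -0.167, 0.011], 0.64)]
scene rail_a [([0.335, 0.02, 0.012], 0.92), ([0.317, 0.144, 0.004], 0.81), ([0.298, 0.261, 0.007], 0.8), ([0.359, 0.29, 0.009], 0.8), ([0.497, -0.047, 0.003], 0.78), ([0.286, -0.199, -0.0], 0.78), ([0.422, 0.522, 0.011], 0.77), ([0.397, 0.406, -0.001], 0.72), ([0.518, 0.069, 0.011], 0.69), ([0.477, -0.167, 0.011], 0.64)]
scene rail_b [([0.335, 0.02, 0.012], 0.92), ([0.317, 0.144, 0.004], 0.81), ([0.298, 0.261, 0.007], 0.8), ([0.359, 0.29, 0.009], 0.8), ([0.497, -0.047, 0.003], 0.78), ([0.286, -0.199, -0.0], 0.78), ([0.422, 0.
[... 1155 characters left out ...]
515, 0.072, 0.008], 0.59), ([0.315, 0.143, -0.004], 0.55)]
side bay []
side post [([0.591, 0.135, 0.0], 0.61)]
wrist {'fx': 325.0716145788853, 'fy': 325.0716145788853, 'cx': 318.0466986491786, 'cy': 199.09613003641815, 'position': array([0.07607193, 0.57566878, 0.38534008]), 'orientation': array([0.11541877, 0.78904162, 0.59704826, 0.08732237])}
wrist rail [([0.357, 0.292, 0.013], 0.78), ([0.389, 0.406, -0.001], 0.72), ([0.424, 0.515, 0.014], 0.56)]
wrist rail_a [([0.357, 0.292, 0.013], 0.78), ([0.389, 0.406, -0.001], 0.72), ([0.424, 0.515, 0.014], 0.56)]
wrist rail_b [([0.357, 0.292, 0.013], 0.78), ([0.389, 0.406, -0.001], 0.72), ([0.424, 0.515, 0.014], 0.56)]
wrist bay []
wrist post []
0.9
```

View pics/scene0.png

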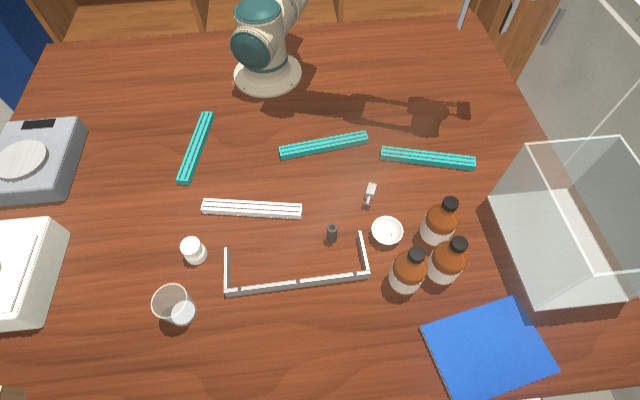

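View pics/side0.png

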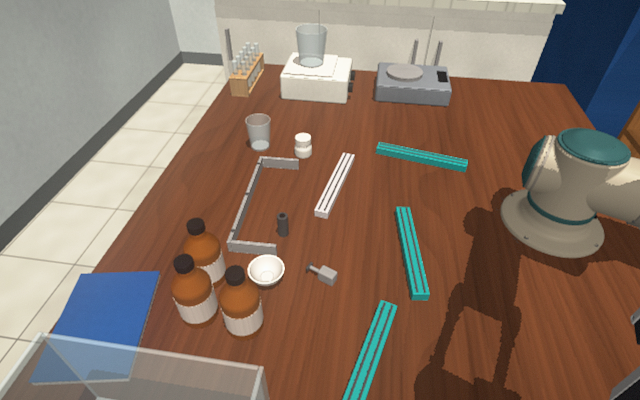

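```bash
python3 - <<'E'
import cv2
a=cv2.imread("pics/scene0.png")[180:310,175:400]; cv2.imwrite("pics/s1.png",cv2.resize(a,None,fx=3.5,fy=3.5,interpolation=cv2.INTER_CUBIC))
a=cv2.imread("pics/side0.png")[145:265,220:370]; cv2.imwrite("pics/s2.png",cv2.resize(a,None,fx=5,fy=5,interpolation=cv2.INTER_CUBIC))
E
```

```text
(no output)
```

View pics/s1.png

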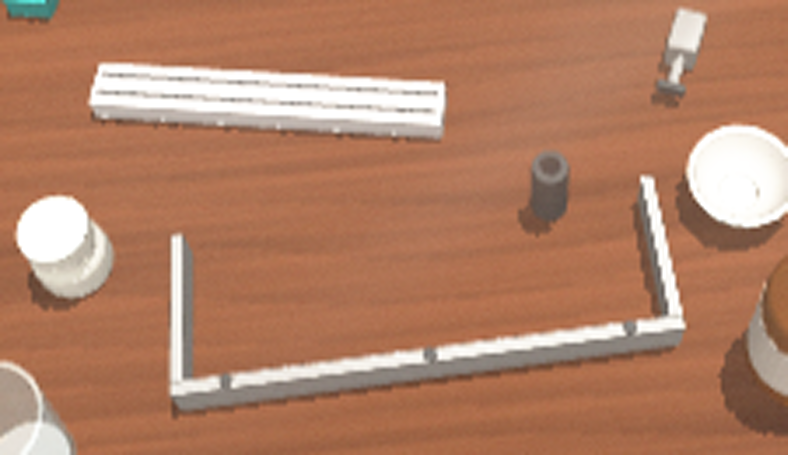

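View pics/s2.png

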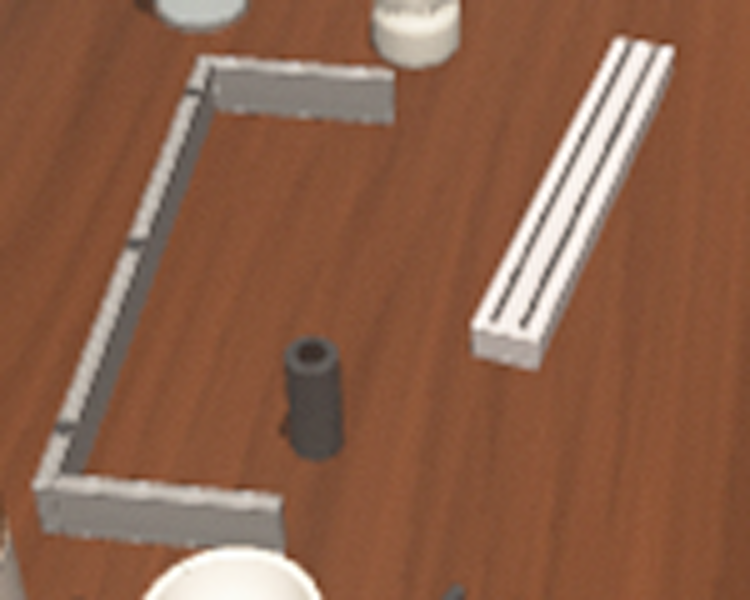

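```bash
cat > h.py <<'E'
import numpy as np, cv2
from scipy.spatial.transform import Rotation as R
from scipy.optimize import least_squares
from plant import vision
def cam(n):
    c=vision.get_calibration(n); q=c["orientation"]; return c,R.from_quat([q[1],q[2],q[3],q[0]]).as_matrix()
def proj(n,P):
    c,M=cam(n); p=(np.asarray(P,float)-c["position"])@M
    return np.stack([c["fx"]*p[:,0]/p[:,2]+c["cx"],c["fy"]*p[:,1]/p[:,2]+c["cy"]],1)
def ray(n,uv,z):
    c,M=cam(n); uv=np.atleast_2d(uv).astype(float)
    d=np.c_[(uv[:,0]-c["cx"])/c["fx"],(uv[:,1]-c["cy"])/c["fy"],np.ones(len(uv))]@M.T
    t=(z-c["position"][2])/d[:,2]; return c["position"]+d*t[:,None]
def pl(pose,L):
    x,y,t=pose; c,s=np.cos(t),np.sin(t); L=np.asarray(L,float)
    return np.c_[x+c*L[:,0]-s*L[:,1],y+s*L[:,0]+c*L[:,1],L[:,2]]
def fit(obs,x0):
    f=lambda p:np.concatenate([(proj(n,pl(p,L))-uv).ravel() for n,L,uv in obs])
    s=least_squares(f,x0,loss="soft_l1"); return s.x,f(s.x)
RAILC=[(-.016,-.12,.02),(-.016,.12,.02),(.016,.12,.02),(.016,-.12,.02)]
E
python3 - <<'E'
from h import *
S=lambda a:(np.array(a)+.5)/3.5-.5+[175,180]
D=lambda a:(np.array(a)+.5)/5-.5+[220,145]
bs=[(.0555,-.153,.03),(.0555,.153,.03),(-.0475,-.153,.03),(-.0475,.153,.03)]
bd=[(.0555,-.153,.03),(.0555,.153,.03),(-.0475,-.153,.03),(-.0475,.153,.03)]
os=[(172,397),(684,326),(171,236),(653,177)]; od=[(200,57),(36,488),(393,70),(282,500)]
for obs in ([("scene",bs,S(os))],[("side",bd,D(od))],[("scene",bs,S(os)),("side",bd,D(od))]):
    p,e=fit(obs,[.63,.05,-.1]); print("bay",p.round(4),e.round(1))
rs=[(101,64),(444,83),(441,122),(91,106)]; rd=[(673,48),(541,347),(473,328),(616,38)]
for obs in ([("scene",RAILC,S(rs))],[("side",RAILC,D(rd))],[("scene",RAILC,S(rs)),("side",RAILC,D(rd))]):
    p,e=fit(obs,[.5,-.05,-.16]); print("rail",p.round(4),e.round(1))
print(ray("scene",S([(550,163)]),.055),ray("side",D([(312,354)]),.055))
print(ray("scene",S([(740,170)]),.03),"dish",ray("scene",S([(55,230)]),.055),"jar")
E
```

```text
bay [0.6447 0.0473 0.0325] [-0.7 -0.1  0.8  0.3 -0.1  0.1  0.1 -0.5]
bay [0.6428 0.0458 0.0357] [-0.3 -0.5 -0.1 -0.5  0.1 -0.3  0.2  1.7]
bay [0.6436 0.0468 0.0348] [-0.8 -0.5  0.5 -0.4 -0.4 -0.1 -0.3 -1.1 -0.6 -0.3 -0.6 -0.2 -0.2 -0.1
 -0.4  2. ]
rail [ 0.4972 -0.0478 -0.1702] [-0.5  0.2  0.9 -0.2  0.4  0.3 -0.8 -0.4]
rail [ 0.4953 -0.0467 -0.17  ] [ 0.   0.4 -0.  -0.6  0.1  0.1 -0.1  0.2]
rail [ 0.4961 -0.0476 -0.1695] [-0.4 -0.2  1.  -0.7  0.5 -0.2 -0.7 -0.8 -0.3  0.2 -0.3 -0.9 -0.2 -0.2
 -0.4 -0. ]
[[0.58969389 0.13234187 0.055     ]] [[0.5905191  0.13200611 0.055     ]]
[[0.59461462 0.25428291 0.03      ]] dish [[ 0.60267823 -0.17074166  0.055     ]] jar
```

```bash
cat >> h.py <<'E'
from plant import r, gripper_to, inverse_kinematics, telemetry, models
BAY=np.array([.6437,.0468,.034])
def comp(a,b):
    c,s=np.cos(a[2]),np.sin(a[2]); return np.array([a[0]+c*b[0]-s*b[1],a[1]+s*b[0]+c*b[1],a[2]+b[2]])
def inv(a):
    c,s=np.cos(a[2]),np.sin(a[2]); return np.array([-c*a[0]-s*a[1],s*a[0]-c*a[1],-a[2]])
def quat(psi):
    x=np.array([np.cos(psi),np.sin(psi),0]);z=np.array([0,0,-1.]);M=np.c_[x,np.cross(z,x),z]
    q=R.from_matrix(M).as_quat(); return np.array([q[3],q[0],q[1],q[2]])
def best_yaw(pos,psi):
    # choose of psi, psi+pi the one with last joint nearest 0
    o=[]
    for k in(0,np.pi):
        j=inverse_kinematics(pos,quat(psi+k))
        if j is not None:o.append((abs(j[5]),psi+k,np.round(j,2)))
    o.sort(key=lambda t:t[0]); return o
ZT=.031  # fingertips 6 mm up
def snap(n,tag):
    im=vision.snapshot(n); cv2.imwrite(f"pics/{n}_{tag}.png",im[:,:,::-1]); return im
E
python3 - <<'E'
from h import *
rail=np.array([.496,-.0475,-.170])
print("rail in bay",comp(inv(BAY),rail))
phi=.42; u=np.array([np.sin(phi),np.cos(phi)]); n=np.array([np.cos(phi),-np.sin(phi)])
post=comp(inv(BAY),[.590,.1322,0])[:2]; print("post",post)
p0=post+.038*n; s=-.180
tgt=comp(BAY,[*(p0+s*u),-phi]); print("A target world",tgt)
print("p0",p0)
for rl,a,d in((rail,.012,.036),(tgt,.012,.024)):
    h=comp(rl,[-d,a,0]); print("hand",h,best_yaw([h[0],h[1],ZT],h[2]+np.pi/2))
t=comp(tgt,[0,-.12-.028,0]); print("B",t,best_yaw([t[0],t[1],ZT],t[2]))
E
```

```text
rail in bay [-0.15082022 -0.08922467 -0.204     ]
post [-0.05076592  0.08717609]
A target world [ 0.55743662 -0.04886249 -0.386     ]
p0 [-0.01606854  0.07168119]
hand [ 0.46254914 -0.02958242 -0.17      ] [(np.float64(1.526630702829654), np.float64(4.54238898038469), array([-0.21,  0.32,  2.02, -0.  ,  0.8 ,  1.53])), (np.float64(1.6149619507601398), np.float64(1.4007963267948966), array([-0.21,  0.32,  2.02, -0.  ,  0.8 , -1.61]))]
hand [ 0.53972031 -0.02870977 -0.386     ] [(np.float64(1.3666990925538387), np.float64(1.1847963267948964), array([-0.18,  0.41,  1.86, -0.  ,  0.87, -1.37])), (np.float64(1.7748935610359542), np.float64(4.3263889803846896), array([-0.18,  0.41,  1.86, -0.  ,  0.87,  1.77]))]
B [ 0.50171673 -0.18597301 -0.386     ] [(np.float64(0.09903982654970145), np.float64(-0.386), array([-0.49,  0.41,  1.87, -0.  ,  0.87, -0.1 ]))]
```

```bash
python3 - <<'E'
from h import *
rail=np.array([.496,-.0475,-.170]); tgt=np.array([.5574,-.0489,-.386])
h=comp(rail,[-.036,.012,0]); q=quat(h[2]+np.pi/2)
r.move_to([h[0],h[1],.13],q)
print(telemetry.current_t(), telemetry.current_opening())
print(r.move_l([h[0],h[1],ZT],vel=.15,guard=15), telemetry.current_ee_pos())
h=comp(tgt,[-.024,.012,0]); q=quat(h[2]+np.pi/2)
print(r.move_l([h[0],h[1],ZT],rot=q,vel=.07,guard=30),telemetry.current_ee_pos(),telemetry.current_wrist_force(),telemetry.current_t())
b=comp(tgt,[-.045,.012,0]); r.move_l([b[0],b[1],ZT],vel=.15); r.move_l([b[0],b[1],.15],vel=.25)
snap("scene","A");snap("side","A")
a=cv2.imread("pics/scene_A.png")[180:310,175:400]; cv2.imwrite("pics/A1.png",cv2.resize(a,None,fx=3.5,fy=3.5,interpolation=cv2.INTER_CUBIC))
a=cv2.imread("pics/side_A.png")[145:265,220:370]; cv2.imwrite("pics/A2.png",cv2.resize(a,None,fx=5,fy=5,interpolation=cv2.INTER_CUBIC))
print(telemetry.current_t())
E
```

```text
3.2667 0.0944071510532392
False [ 0.46316462 -0.02949951  0.03141277]
False [ 0.53947887 -0.0286853   0.03092977] [-1.38193362 -0.16351629 -1.08097146] 5.325
6.3417
```

View pics/A1.png

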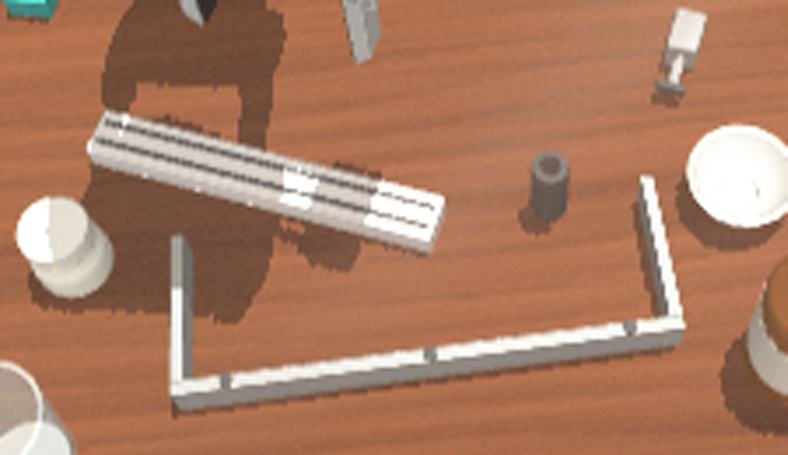

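View pics/A2.png

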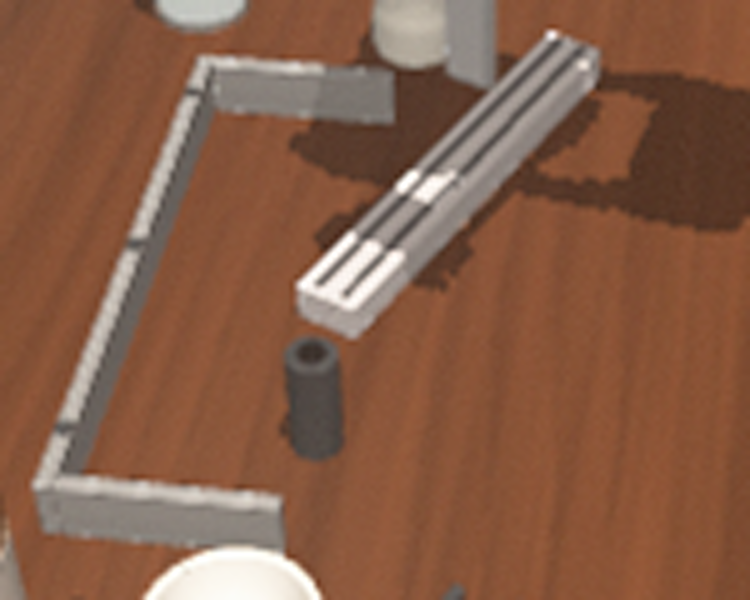

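The rail now lies at an angle with its leading end short of the post (scene crop: tail at 100,130, lead at 440,218); everything else looks untouched.

```bash
python3 - <<'E'
from h import *
S=lambda a:(np.array(a)+.5)/3.5-.5+[175,180]
D=lambda a:(np.array(a)+.5)/5-.5+[220,145]
rs=[(108,111),(445,197),(434,236),(91,148)]; rd=[(600,52),(353,313),(299,286),(549,32)]
for obs in ([("scene",RAILC,S(rs))],[("side",RAILC,D(rd))],[("scene",RAILC,S(rs)),("side",RAILC,D(rd))]):
    p,e=fit(obs,[.55,-.05,-.38]); print("rail",p.round(4),e.round(1))
b=comp(inv(BAY),p); print("in bay",b)
u=np.array([np.sin(-b[2]),np.cos(b[2])]); n=np.array([u[1],-u[0]])
post=np.array([-.0508,.0872]); print("post s,perp from centre",(post-b[:2])@u,(post-b[:2])@n)
E
```

```text
rail [ 0.5572 -0.0496 -0.3817] [ 0.1 -0.6  1.1 -0.6 -0.1  0.8 -1.1  0.3]
rail [ 0.5568 -0.0508 -0.3823] [ 0.2 -0.4  0.3 -0.2 -0.5  0.4 -0.1  0.1]
rail [ 0.5569 -0.05   -0.382 ] [-0.1 -0.7  0.9 -0.7 -0.3  0.7 -1.2  0.2  0.2 -0.2  0.2  0.  -0.6  0.6
 -0.1  0.3]
in bay [-0.09004793 -0.09379131 -0.41599319]
post s,perp from centre 0.18141558135838662 -0.037237652154087
```

```bash
python3 - <<'E'
from h import *
rail=np.array([.5569,-.05,-.382])
gripper_to(0.0)
h=comp(rail,[0,-.12-.026,0]); q=quat(h[2])
r.move_to([h[0],h[1],.13],q)
print(r.move_l([h[0],h[1],ZT],vel=.15,guard=15), telemetry.current_ee_pos(),telemetry.current_opening())
h=comp(rail,[0,-.128+.119,0])
print(r.move_l([h[0],h[1],ZT],vel=.07,guard=20),telemetry.current_ee_pos()-[h[0],h[1],ZT],telemetry.current_wrist_force(),telemetry.current_t())
b=comp(rail,[0,-.128+.119-.03,0]); r.move_l([b[0],b[1],ZT],vel=.15); r.move_l([b[0],b[1],.15],vel=.25)
b=comp(rail,[-.14,-.05,0]); r.move_l([b[0],b[1],.15],vel=.25)
snap("scene","B");snap("side","B")
a=cv2.imread("pics/scene_B.png")[180:310,175:400]; cv2.imwrite("pics/B1.png",cv2.resize(a,None,fx=3.5,fy=3.5,interpolation=cv2.INTER_CUBIC))
a=cv2.imread("pics/side_B.png")[145:265,220:370]; cv2.imwrite("pics/B2.png",cv2.resize(a,None,fx=5,fy=5,interpolation=cv2.INTER_CUBIC))
print(telemetry.current_t())
E
```

```text
False [ 0.50315253 -0.1855323   0.03156846] 0.0001562680711008561
False [-1.11377418e-04  4.96400527e-05 -9.07648188e-05] [-1.26172932 -2.73947501  3.43944404] 11.825
13.6083
```

View pics/B1.png

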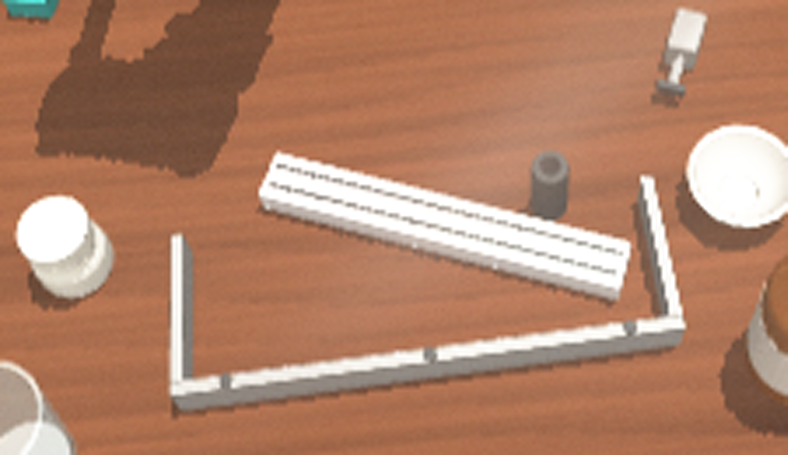

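View pics/B2.png

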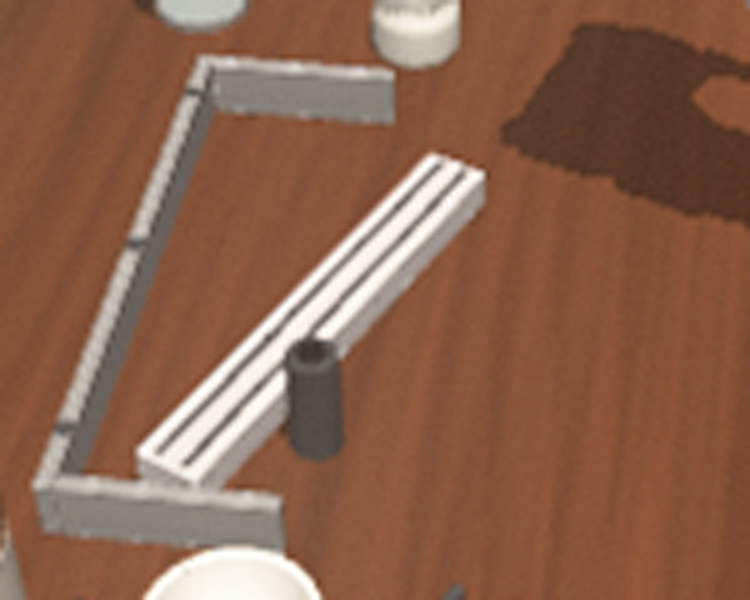

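Lead end is behind the post, just short of the end wall (scene crop 625,265), the tail out at (270,180).

```bash
python3 - <<'E'
from h import *
S=lambda a:(np.array(a)+.5)/3.5-.5+[175,180]
D=lambda a:(np.array(a)+.5)/5-.5+[220,145]
rs=[(279,152),(631,241),(621,285),(262,192)]; rd=[(485,174),(199,484),(139,457),(433,153)]
p,e=fit([("scene",RAILC,S(rs)),("side",RAILC,D(rd))],[.6,.05,-.38]); print("rail",p.round(4),e.round(1))
b=comp(inv(BAY),p); print("in bay",b)
gripper_to(.07)
# hand keyposes rigid to rail: offset (-.024,-.025)
fin=np.array([.0475-.016,b[1]+.004,0.])
h0=comp(p,[-.024-.014,-.025,0]); 
q=quat(h0[2]+np.pi/2)
r.move_to([h0[0],h0[1],.13],q); print(telemetry.current_t(),np.round(telemetry.current_joints(),2))
print(r.move_l([h0[0],h0[1],ZT],vel=.15,guard=15))
for k in (.2,.4,.6,.8,.94):
    rl=comp(BAY,b+k*(fin-b)); h=comp(rl,[-.024,-.025,0])
    g=r.move_l([h[0],h[1],ZT],rot=quat(h[2]+np.pi/2),vel=.06,guard=20)
    print(k,g,np.round(telemetry.current_ee_pos()-[h[0],h[1],ZT],4),np.round(telemetry.current_wrist_force(),1))
    if g:break
print(telemetry.current_t())
snap("scene","C");snap("side","C")
a=cv2.imread("pics/scene_C.png")[180:310,175:400]; cv2.imwrite("pics/C1.png",cv2.resize(a,None,fx=3.5,fy=3.5,interpolation=cv2.INTER_CUBIC))
a=cv2.imread("pics/side_C.png")[145:265,220:370]; cv2.imwrite("pics/C2.png",cv2.resize(a,None,fx=5,fy=5,interpolation=cv2.INTER_CUBIC))
E
```

```text
rail [ 0.6011  0.0634 -0.3781] [-0.6 -0.5  0.8 -0.6  0.3 -0.  -0.9  0.   0.3  0.1 -0.3  0.  -0.5 -0.3
 -0.3  0.2]
in bay [-0.04201874  0.01806752 -0.41214634]
15.9583 [-0.03  0.33  1.7  -0.    1.12 -1.22]
False
0.2 False [ 0.0007 -0.      0.0002] [-0.8  0.4  0.9]
0.4 False [0.0004 0.     0.    ] [-0.6 -0.1 -0.5]
0.6 False [0.0001 0.     0.    ] [0.1 0.  0.8]
0.8 False [0.0001 0.0001 0.    ] [-0.1 -0.5  1. ]
0.94 False [0.0002 0.     0.    ] [ 0.6 -0.2  0.4]
19.0167
```

View pics/C1.png

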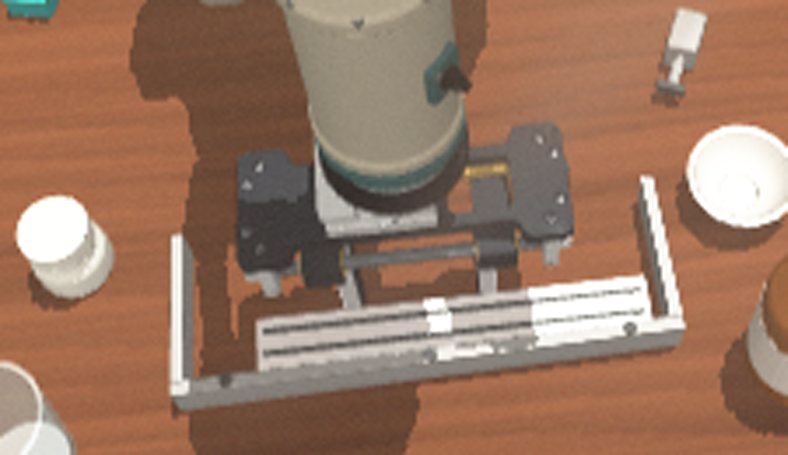

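View pics/C2.png

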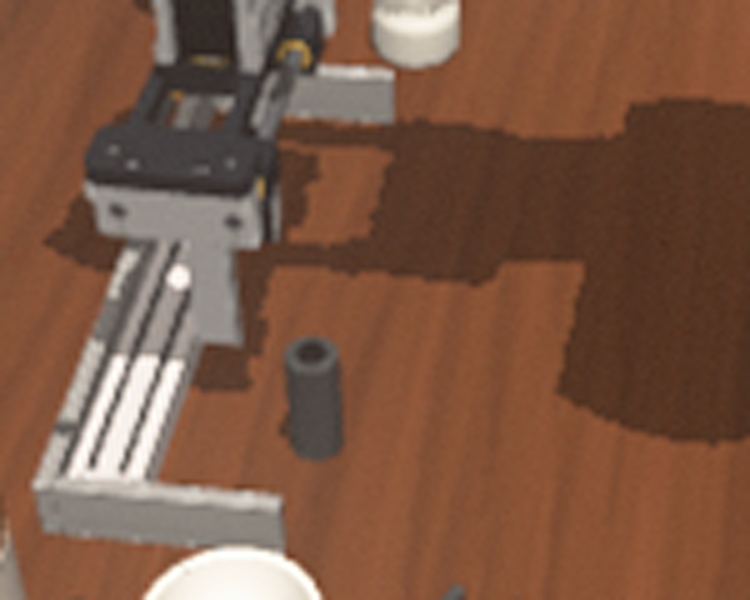

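The rail is inside the bay, almost parallel to the back wall. Next is a gentle guarded push to seat it flush.

```bash
python3 - <<'E'
from h import *
p=telemetry.current_ee_pos(); d=np.array([np.cos(.034),np.sin(.034),0])
t=p+d*.016; t[2]=ZT
print(r.move_l(t,rot=quat(BAY[2]+np.pi/2),vel=.02,guard=12),(telemetry.current_ee_pos()-p)@d,telemetry.current_wrist_force(),telemetry.current_t())
p=telemetry.current_ee_pos()
print("face in bay",comp(inv(BAY),[p[0],p[1],0])[0]+.008, "expect .0155")
r.move_l(p-d*.03,vel=.1); p=telemetry.current_ee_pos(); r.move_l([p[0],p[1],.17],vel=.25); r.move_l([p[0]-.25,p[1],.2],vel=.3)
snap("scene","D");snap("side","D")
a=cv2.imread("pics/scene_D.png")[180:310,175:400]; cv2.imwrite("pics/D1.png",cv2.resize(a,None,fx=3.5,fy=3.5,interpolation=cv2.INTER_CUBIC))
a=cv2.imread("pics/side_D.png")[145:265,220:370]; cv2.imwrite("pics/D2.png",cv2.resize(a,None,fx=5,fy=5,interpolation=cv2.INTER_CUBIC))
print(telemetry.current_t())
E
```

```text
True 0.0030714371575435917 [-0.06410375 -0.12295042  0.48282691] 19.6083
face in bay 0.013531476412685074 expect .0155
21.85
```

View pics/D1.png

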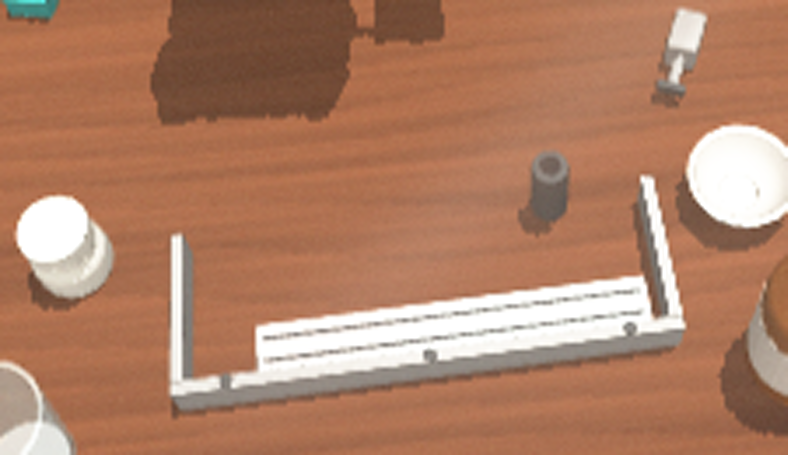

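View pics/D2.png

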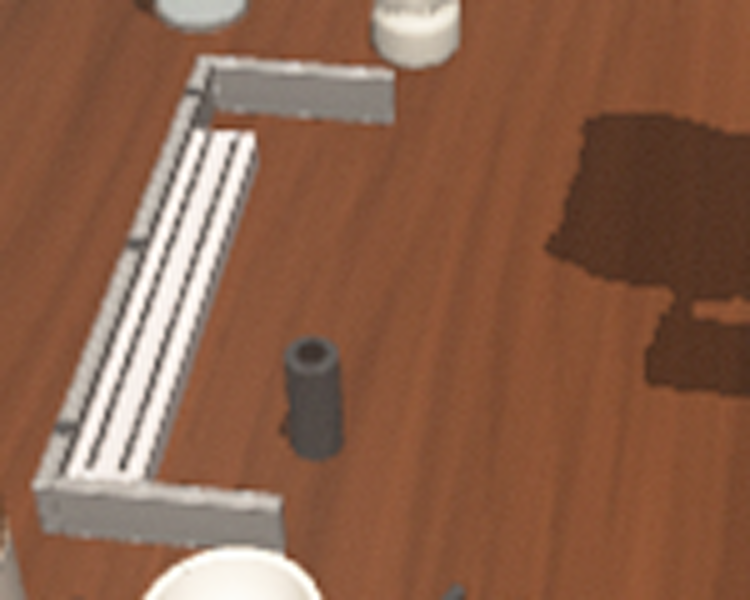

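View pics/scene_D.png

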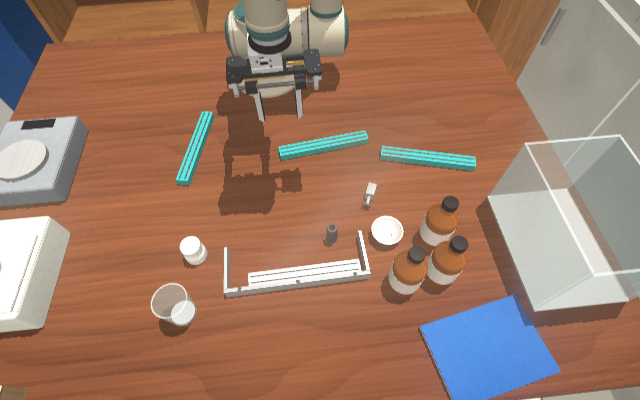

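```bash
python3 - <<'E'
from h import *
S=lambda a:(np.array(a)+.5)/3.5-.5+[175,180]
D=lambda a:(np.array(a)+.5)/5-.5+[220,145]
obs=[("scene",RAILC[:2],S([(256,326),(643,277)])),("side",[RAILC[0],RAILC[3]],D([(258,137),(210,129)]))]
p,e=fit(obs,[.675,.07,.034]); print("rail in bay",comp(inv(BAY),p).round(4),e.round(1))
gripper_to(.05)
a=comp(BAY,[-.02,.012,0]); q=quat(a[2]+np.pi/2)
r.move_to([a[0],a[1],.15],q)
print(r.move_l([a[0],a[1],ZT],vel=.15,guard=15))
b=comp(BAY,[.018,.012,0])
d=np.array([np.cos(.034),np.sin(.034)])
g=r.move_l([b[0],b[1],ZT],vel=.02,guard=20)
p=telemetry.current_ee_pos();f=telemetry.current_wrist_force()
print(g,comp(inv(BAY),[p[0],p[1],0])[:2]+[.008,0],f,telemetry.current_t())
r.hold(.2); print(telemetry.current_wrist_force())
E
```

```text
rail in bay [ 0.0314  0.0161 -0.017 ] [-0.3 -1.   0.4 -0.1  0.2 -0.6 -2.6 -0.1]
False
True [0.013783   0.01206815] [ 0.32863051  1.01719853 -0.30441057] 25.85
[-0.33157724  0.69834059 -0.08556021]
```

```bash
python3 - <<'E'
from h import *
d=np.array([np.cos(.034),np.sin(.034),0])
p=telemetry.current_ee_pos(); r.move_l(p-d*.03,vel=.1); p=telemetry.current_ee_pos(); r.move_l([p[0],p[1],.17],vel=.25); r.move_l([p[0]-.25,p[1],.2],vel=.3)
snap("scene","E");snap("side","E")
a=cv2.imread("pics/side_E.png")[145:265,220:370]; a=cv2.resize(a,None,fx=5,fy=5,interpolation=cv2.INTER_CUBIC); cv2.imwrite("pics/E2.png",a)
a=cv2.imread("pics/scene_E.png"); b=cv2.imread("pics/scene0.png")
df=cv2.absdiff(a,b).max(2)
print("diff jar/beaker",df[230:335,145:220].mean(),"dish,bottles,boss",df[180:300,360:475].mean(),telemetry.current_t())
E
```

```text
diff jar/beaker 3.1975873015873018 dish,bottles,boss 3.7942753623188405 28.3
```

View pics/E2.png

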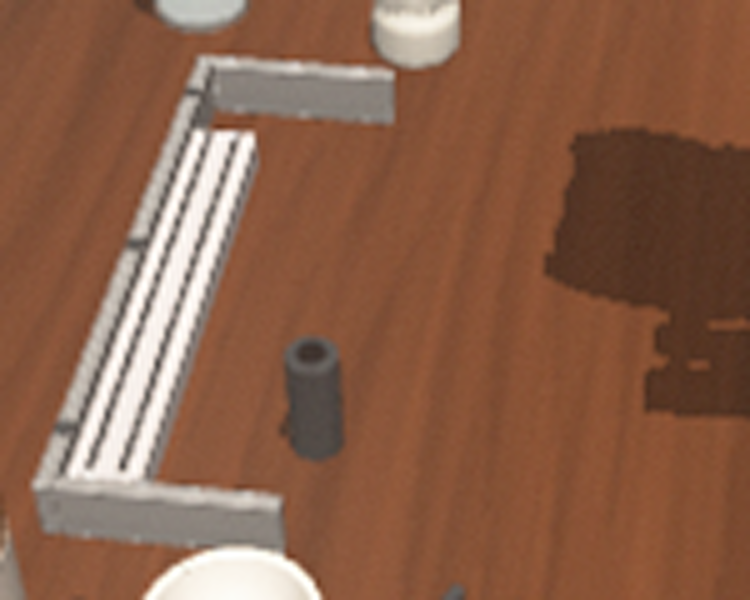

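The rail lies flush along the back wall behind the post (side crop from 230,130 to 110,480), and the bystanders' pixels are unchanged apart from noise.

```bash
python3 -c "
from plant import r,telemetry
r.sign_off(); print(telemetry.current_t())"
```

```text
the job is handed in; nothing more can be done
the job is handed in; nothing more can be done
```

The rail is in the bay behind the post and along the back wall, and I handed the job in at about 28 s of the 72 s limit. I only pushed it with the fingers and never gripped or lifted it:

1. I turned it to about 24° to the bay with both fingers.
2. I slid it past the post from its tail end with the fingers closed.
3. I swung the tail in and seated it with two light guarded pushes.

**Seating:** both seating pushes, at different places along the rail, stopped at the same depth within 0.3 mm. I take that as the rail being against the back wall. The last pictures show it flush, with nothing else visibly moved and the arm clear.

**Disagreements:**
- The stop depth was about 2 mm short of my camera estimate of the wall, which is within calibration error.
- A rough image fit made before the second push put the rail's angle about 1° off the wall. Two of its points fitted poorly, and neither the pushes nor the pictures bear it out.

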